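# Lift the oatcake off the griddle

### The arm

A 6-joint arm with a two-finger parallel gripper is mounted at the origin on a cart in front of the work surface, level with it; the furniture and walls round the work are solid. World frame = base frame: x ahead of the robot, y to its left, z up, the work surface at z = 0. Lengths are in m, angles in rad, forces in N, time in s.
With the tool pointing down it reaches from about 0.375 to 0.975 m from the base axis. Payload 3.8 kg.
Tool frame: the origin (TCP) lies on the centre line of the jaws, within the pads' length; the fingertips stand 11 mm ahead of it and the grasp point (between the pads) lies 8 mm behind it; z points along the fingers, y is the line along which they close (so a half turn about z gives the same grasp; the last joint's range is limited). The gripper opens to 88 mm and grips with 3 to 60 N. Pads are 18 mm wide; open, the fingers measure 123 mm over their backs; the gripper's body (75 mm by 187 mm) begins 45 mm behind the grasp point.
Start: joints at [-1.198, 0.264, 1.604, -0, 1.274, -0.037], TCP at [0.269, -0.619, 0.25] pointing down, gripper open.
Joint ranges: [-2.63, 2.63], [-0.94, 2.18], [0.31, 2.57], [-1.31, 4.45], [0, 2.66], [-2.55, 2.55]. Speed limits (rad/s): [2.57, 2.57, 3.14, 3.14, 3.14, 3.14].

### API

Orientations are given as a unit quaternion [x, y, z, w].
In Python, from bench import bot gives the robot as it stands.
- The arm moves only by the tool apply_moves, never from a script. Its argument "series" is a list that holds one entry, the list of rows, each a list of 7 numbers: the opening, from 0 (shut) to 1 (fully open), then the shift along the tool's x, y, z in mm, then the turn, a rotation vector about the tool's x, y, z in rad. A call has 1 to 20 rows; each row is the pose to reach, as a shift and turn from the pose commanded when the call began, along the tool's axes at that moment; what a row does not reach only later rows make up. A row lasts 1/10 s, in which the tool goes at most 50 mm and 8.59 degrees, less where a joint would pass 70% of its speed; a pose out of reach is approached as far as the arm can. A call with a gripper value outside its range is refused whole. The fingers move at their own pace and stop on an object; "grip_force" is the grip in N (left out, the last holds). Time passes only in rows, so rows that repeat a pose let the fingers close. It gives the time, the measured TCP pose, the force, the opening and the grip force at its end, in the units of the state.
- bot.get_state(): the state, without advancing time (a new reading comes with each control period).
- bot.snapshot(name): name is "side" or "top"; returns a dict with "img" (480x640x3 uint8, red, green, blue), "mtx" (3x3 intrinsics, pixels), "k1" (the pictures are not rectified: a ray, as slopes to the right and down, at radius r is drawn at 1 + k1 r^2 times it, then the intrinsics apply), "extrinsics" (4x4, takes a point from camera to world coordinates). Camera axes: x right, y down, z forward; pixel columns grow to the right and rows downward; lengths in m; the calibration is good to about 2 mm. A picture is of the moment at which its call begins. There is no depth.
- bot.close_job(): hands the job in; it is judged then, once.
The state is a dict: "clock": time; "joints": joint angles; "joint_velocities": joint speeds; "tau": joint torques, N m; "eef_pos": TCP position; "orientation": TCP orientation; "wrist_force": force on the tool from outside, world axes, zero at the start; "wrist_torque": the same for the moment, N m; "finger_gap": opening from 0.0 (shut) to 1.0 (fully open); "finger_force": force on a finger pad.
Only numpy, scipy, OpenCV 4.12 (cv2) and the standard library are available. Lean on these libraries where they do the work, as an engineer would, in place of code of your own. Each camera call takes 0.05 s, during which the arm holds its last target. There are 200 camera calls.

### The job

Turn the griddle's thermostat knob anticlockwise all the way to its off stop, then slide the turner under the oatcake that is still on the griddle, lift it off and set it down flat and fully on the free end of the wire cooling rack, beside the one already there. The oatcake is hot and brittle: never touch it with the gripper, do not drop it, flip it or let it land on the worktop, and leave the other oatcake and the things standing around where they are. When done, lay the turner back on the bare worktop, blade flat, and let go of it.

Things in the scene. Friction and masses are not known exactly. Their poses are not given: they have to be found in the camera images.
- griddle: Electric table griddle, dark steel, fixed. Origin on the worktop under the centre of its cooking plate; x points away from the robot, y along the plate to the robot's left. A control strip, 50 mm high, runs along the -x side from x = -108 to -186 mm. Outside the rim it is 316 mm long in y.
- griddle_plate (a point): Centre of the cooking plate's surface, 60 mm above the worktop, axes as the griddle. The plate is flat, level and slippery, 200 mm in x by 300 mm in y, with an upright rim all round, 10 mm high and 8 mm thick.
- thermostat (a joint): Angle of the thermostat knob in rad: 0 = off, the anticlockwise end stop (seen from above); grows clockwise to 4.2. Turns with light friction (0.05 N m) and stays where it is left.
- thermostat_grip (a point): On the knob's vertical axis (griddle x = -149, y = 40 mm), 73.5 mm above the worktop, half way up its black grip bar: 40 mm long, 12 wide, 20 high. The bar stands on a round skirt, 42 mm across, whose top is 10 mm below this point. This point's x axis lies along the bar; the white pointer is at its -x end and looks along the griddle's -x at off. The rim begins 41 mm away, 3 mm lower.
- turner: Turner (fish slice), 200 g: stiff slotted steel blade 100 mm long (x), 90 wide (y), 2 thick; a tang rises steeply from its rear edge. Origin at the centre of the blade's underside; x points to the nose, z up out of the blade. It stands on its blade, handle in the air. Blade friction about 0.25 on plate and oatcakes: these slide off it from a slope of some 11 to 17 degrees.
- turner_grip (a point): Point on the centre line of the black handle to grip, 130 mm behind and 55 mm above the turner's origin; fingers close along the turner's y. The handle is 18 mm wide, 22 mm thick, rising backward at 16 degrees from x = -78, z = 40 to x = -205, z = 76 mm (turner frame).
- turner_nose (a point): Middle of the underside of the blade's straight front edge, 50 mm ahead of the turner's origin
- oatcake: The oatcake on the griddle plate: a hard round disc 110 mm across, 12 mm thick, about 100 g, scored into quarters; its lower edge is bevelled, 5 mm high and 5 mm wide (the flat underside is 100 mm across). Origin at the centre of its underside. It slides freely over the plate when pushed, until it meets the rim.
- oatcake_cool: The other, same oatcake, already on the rack near the end that is farther from the griddle. Origin at the centre of its underside. To be left alone.
- rack: Wire cooling rack, loose, 0.6 kg, 304 mm long (its y axis, which points away from the robot), 219 mm wide (its x axis, to the robot's right); oatcakes rest 18 mm above the worktop. Origin on the worktop under its centre. The half at +y, farther from the robot, is free. An oatcake slides less easily on the wires than on the blade.
- butter_tub: Spread tub, 96x137x53 mm, bystander behind the griddle; origin under its centre
- jam_jar: Glass jar with lid, 65 mm across, 86 mm high, bystander behind the turner; origin under its centre
- shaker: Spice jar, 45 mm across, 105 mm high, bystander; origin under its centre

How it is judged:
On the way, in this order (a step that is already met when the one before it is completed fails the run):
1. the thermostat knob is at its off stop (value of joint thermostat below 0.08 rad), for 0.2 s.
2. the oatcake rides on the turner, its underside at least 30 mm above the griddle's plate (z of oatcake in the frame of griddle_plate above 0.03 m and contact force between oatcake and turner above 0.3 N and contact force between oatcake and griddle below 0.05 N), for 0.2 s.
3. the oatcake lies flat on the rack, clear of the turner (x of oatcake in the frame of rack between -0.065 and 0.065 m and y of oatcake in the frame of rack below 0.11 m and z of oatcake in the frame of rack between 0.014 and 0.023 m and angle between oatcake's own z axis and vertical below 0.08 rad and contact force between oatcake and rack above 0.3 N and contact force between oatcake and turner below 0.05 N and horizontal distance between oatcake and oatcake_cool above 0.107 m and linear speed of oatcake below 0.02 m/s), for 0.2 s.
At the end, for the whole second after the job is handed in: Knob within 0.08 rad of off; oatcake flat (0.08 rad) at rest on the rack, centre within 65 mm of its long midline and at most 110 mm towards its free end, beside the other one, off the turner; turner at rest with its blade flat on the worktop (all of step 3 and value of joint thermostat below 0.08 rad and height (world z) of turner between -0.005 and 0.008 m and angle between turner's own z axis and vertical below 0.1 rad and linear speed of turner below 0.02 m/s); the robot touches nothing.
It fails at once if the gripper or arm touches the oatcake (over 0.5 N) (contact force between any of the fingers, the arm and oatcake above 0.5 N).
It fails at once if the oatcake is dropped or thrown (faster than 0.7 m/s) (linear speed of oatcake above 0.7 m/s).
It fails at once if the oatcake is tipped on edge or flipped (over 0.8 rad) (angle between oatcake's own z axis and vertical above 0.8 rad).
It fails at once if the oatcake lands on the worktop (height (world z) of oatcake below 0.01 m).
It fails at once if the other oatcake or a bystander is moved by more than 30 mm (distance of any of oatcake_cool, butter_tub, jam_jar, shaker from where it was at the start of the episode above 0.03 m).
It also fails if it takes over 72 s, if anything falls off the work surface, if the arm or the gripper's body presses on something with over 40 N, if the wrist force passes 120 N, or if a joint passes its speed limit or range.

## Working session

There is one attempt and no reset: what is moved stays moved. The work goes in short steps, Python scripts to look and compute and a tool call to move; the robot and the scene stay as the last step left them, time stands still between calls to the robot, and variables do not carry over. Pictures are saved under pics/ and viewed, at most 12 in all, crops included, and the job is handed in when it is done.

Besides the shell and the picture viewer there is one more tool, called after "Emit:" as a command line: name --argument value ..., lists and objects as JSON in quotes. apply_moves: Moves the arm, as the interface text tells. Its arguments: {"type":"object","properties":{"series":{"type":"array","items":{"type":"array","items":{"type":"array","items":{"type":"number"}}}},"grip_force":{"type":"number"}},"required":["series"]}

```bash
mkdir -p pics; ls
python3 - <<'E'
from bench import bot
import cv2
s=bot.get_state();print(s)
for n in("side","top"):
    p=bot.snapshot(n);cv2.imwrite(f"pics/{n}0.png",p["img"][:,:,::-1]);print(p["mtx"],p["k1"],p["extrinsics"])
E
```

```text
pics
{'clock': 0.0, 'joints': array([-1.19789430e+00,  2.64723765e-01,  1.60538038e+00,  6.32442158e-06,
        1.27370681e+00, -3.69080041e-02]), 'joint_velocities': array([-0.00040974,  0.0002345 , -0.00104225, -0.00177337, -0.00026787,
        0.00065167]), 'tau': array([-1.41175888e-04, -5.02117288e+01, -3.56872666e+01,  7.28492998e-02,
        2.95352354e-02, -1.87229766e-04]), 'eef_pos': array([ 0.26868549, -0.61846207,  0.24840435]), 'orientation': array([ 9.79079903e-01,  2.03473128e-01, -1.82478216e-04, -1.09403853e-03]), 'wrist_force': array([ 0.05003528,  0.23714007, -0.58880289]), 'wrist_torque': array([ 0.00394936,  0.02501208, -0.00306532]), 'finger_force': 0.0, 'finger_gap': 1.0036228974336583}
[[500.44387485   0.         315.27838568]
 [  0.         500.44387485 240.63989247]
 [  0.           0.           1.        ]] -0.05133956708147764 [[-0.98669664 -0.05516752  0.15292572  0.43120897]
 [-0.16238401  0.37969179 -0.91075001  0.870104  ]
 [-0.00782082 -0.92346667 -0.38359894  0.47748938]
 [ 0.          0.          0.          1.        ]]
[[560.61422146   0.         323.71302813]
 [  0.         560.61422146 244.1170309 ]
 [  0.           0.           1.        ]] -0.03328214604746694 [[-0.00936468 -0.99751737  0.06979541  0.4842929 ]
 [-0.9998012   0.00811169 -0.01821412 -0.06422463]
 [ 0.01760274 -0.0699521  -0.99739503  1.44177513]
 [ 0.          0.          0.          1.        ]]
```

View pics/side0.png

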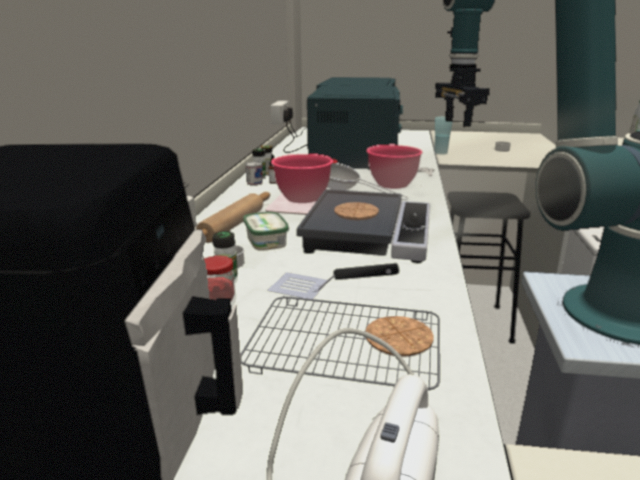

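View pics/top0.png

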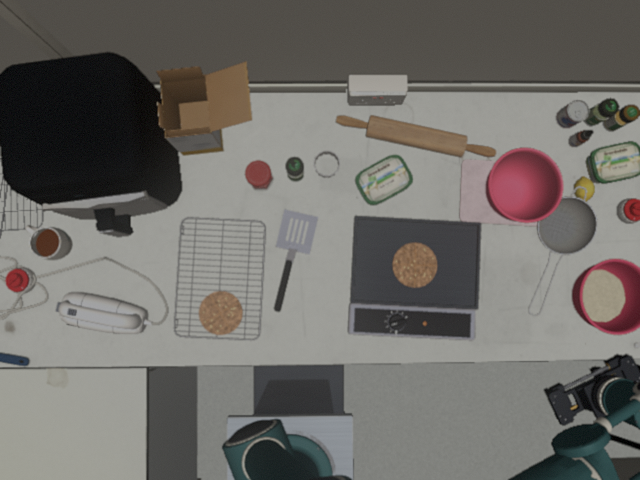

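The top view shows the griddle at (415,262) with its oatcake at (415,265) and knob at (396,321). The turner blade is at (297,232), with its handle end at (278,308). The rack is at (220,279), with the cool oatcake at (221,312) and the jam jar at (259,174).

```bash
cat > h.py <<'E'
import numpy as np,cv2
from bench import bot
def snap(n,f=None):
    p=bot.snapshot(n)
    if f: cv2.imwrite(f"pics/{f}.png",p["img"][:,:,::-1])
    return p
def ray(p,uv):
    K=p["mtx"];d=(np.array(uv,float)-K[:2,2])/K[0,0];r=np.linalg.norm(d);q=r
    for _ in range(20): q=r/(1+p["k1"]*q*q)
    d=d*(q/r if r>0 else 1);E=p["extrinsics"]
    return E[:3,3],E[:3,:3]@np.r_[d,1]
def onplane(p,uv,z):
    o,d=ray(p,uv);return o+d*(z-o[2])/d[2]
def proj(p,X):
    E=p["extrinsics"];c=E[:3,:3].T@(np.array(X)-E[:3,3]);s=c[:2]/c[2]
    return s*(1+p["k1"]*(s@s))*p["mtx"][0,0]+p["mtx"][:2,2]
E
python3 - <<'E'
from h import *
t=snap("top");im=t["img"][:,:,::-1]
hsv=cv2.cvtColor(np.ascontiguousarray(im),cv2.COLOR_BGR2HSV)
def biggest(m,box):
    x0,y0,x1,y1=box;k=np.zeros_like(m);k[y0:y1,x0:x1]=m[y0:y1,x0:x1]
    c=cv2.findContours(k,cv2.RETR_EXTERNAL,cv2.CHAIN_APPROX_NONE)[0];return max(c,key=cv2.contourArea)
br=cv2.inRange(hsv,(3,70,60),(22,255,255))
for n,b,z in(("oat",(380,230,450,300),.072),("cool",(190,280,250,345),.03)):
    (x,y),r=cv2.minEnclosingCircle(biggest(br,b));M=cv2.moments(biggest(br,b))
    c=(M['m10']/M['m00'],M['m01']/M['m00']);print(n,c,r,onplane(t,c,z))
v=hsv[:,:,2]
d=cv2.inRange(v,0,95)
g=cv2.minAreaRect(biggest(d,(340,205,495,309)));print("plate",g,onplane(t,g[0],.07),[onplane(t,q,.07)[:2].round(4) for q in cv2.boxPoints(g)])
dk=cv2.inRange(v,0,70);h=biggest(dk,(265,240,305,318));r=cv2.minAreaRect(h);print("handle",r,cv2.boxPoints(r))
cr=lambda a,b,c,e,f:cv2.resize(im[b:e,a:c],None,fx=f,fy=f,interpolation=cv2.INTER_CUBIC)
A=cr(376,300,426,340,8);B=cr(255,200,325,320,4);A=cv2.copyMakeBorder(A,0,160,0,0,cv2.BORDER_CONSTANT)
cv2.imwrite("pics/z.png",np.hstack([A,B]));
E
```

```text
oat (414.3779820529656, 264.56981834099366) 22.676130294799805 [ 0.52805247 -0.31116935  0.072     ]
cool (220.26763990267636, 312.6334549878345) 21.52860450744629 [0.41352758 0.17018156 0.03      ]
plate ((415.7289123535156, 262.2691345214844), (127.85041809082031, 87.623291015625), 2.7702157497406006) [ 0.53373796 -0.31498009  0.07      ] [array([ 0.436 , -0.1515]), array([ 0.6506, -0.1646]), array([ 0.6331, -0.4815]), array([ 0.4174, -0.4649])]
handle ((282.7647399902344, 285.4411926269531), (5.578318119049072, 50.9324836730957), 14.03624439239502) [[273.8824  309.47058]
 [286.23535 260.05884]
 [291.6471  261.4118 ]
 [279.29413 310.82355]]
```

View pics/z.png

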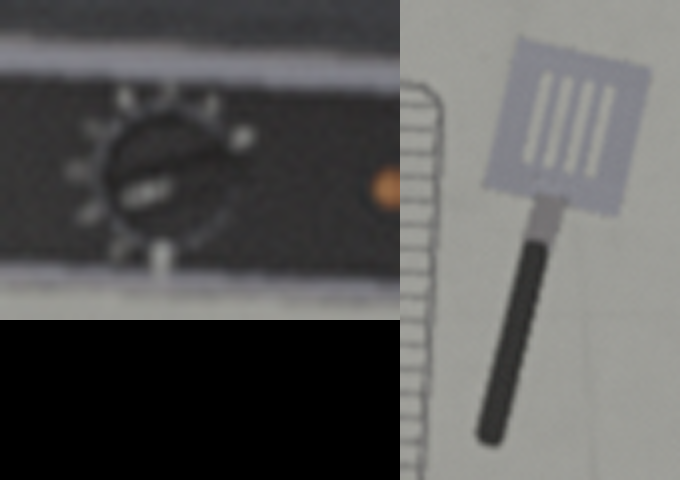

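```bash
cat >> h.py <<'E'
from scipy.spatial.transform import Rotation as R
def Rt(yaw_y,pitch=0):
    """tool down, tool y at world yaw (deg); pitch: extra turn about tool y (deg)"""
    a=np.radians(yaw_y);y=np.array([np.cos(a),np.sin(a),0]);z=np.array([0,0,-1.]);x=np.cross(y,z)
    return R.from_matrix(np.c_[x,y,z])*R.from_euler("y",pitch,degrees=True)
def delta(pos,rot,base=None):
    s=bot.get_state();q=R.from_quat(s["orientation"]);p=s["eef_pos"]
    if base is not None: p,q=base
    print("shift",(q.inv().apply(np.array(pos)-p)*1000).round(1),"rv",(q.inv()*rot).as_rotvec().round(3),"cur",np.round(s["eef_pos"],4),"clk",round(s["clock"],2))
E
python3 - <<'E'
from h import *
t=snap("top")
print("knob px",onplane(t,(397,322.3),.075))
print("knobproj",proj(t,[.3877,-.2672,.0835]),proj(t,[.3877,-.2672,.0635]))
for n,px,z in(("blade corners",[(255+518/4-100,200+37/4),(255+652/4-100,200+68/4),(255+618/4-100,200+215/4),(255+483/4-100,200+188/4)],.002),("handle ends",[(255+490/4-100,200+443/4)],.074),("handle front",[(255+537/4-100,200+240/4)],.042),("rack",[(181,219),(265,221),(261,338),(175,337)],.018)):
    print(n,[onplane(t,p,z)[:2].round(4) for p in px])
for z in(.15,.077): delta([.3877,-.2672,z],Rt(-158))
E
```

```text
knob px [ 0.38811096 -0.26544938  0.075     ]
knobproj [398.24613307 322.70572996] [397.02059049 322.13615597]
blade corners [array([0.6762, 0.01  ]), array([ 0.6554, -0.0764]), array([ 0.5605, -0.0537]), array([0.5786, 0.0329])]
handle ends [array([0.419 , 0.0244])]
handle front [array([ 0.5432, -0.0034])]
rack [array([0.651 , 0.2729]), array([0.6442, 0.059 ]), array([0.3485, 0.0697]), array([0.3529, 0.2858])]
shift [ 249.1 -274.9   99.3] rv [-1.000e-03  1.000e-03  1.597e+00] cur [ 0.2688 -0.6187  0.2489] clk 0.2
shift [ 249.1 -274.8  172.3] rv [-1.000e-03  1.000e-03  1.597e+00] cur [ 0.2688 -0.6187  0.2489] clk 0.2
```

Emit:
apply_moves --series '[[[0.4, 62, -69, 25, 0, 0, 0.15], [0.4, 112, -124, 60, 0, 0, 0.3], [0.4, 150, -165, 90, 0, 0, 0.5], [0.4, 190, -210, 100, 0, 0, 0.7], [0.4, 225, -248, 100, 0, 0, 0.9], [0.4, 249, -275, 105, 0, 0, 1.05], [0.4, 249, -275, 105, 0, 0, 1.2], [0.4, 249, -275, 120, 0, 0, 1.35], [0.4, 249, -275, 120, 0, 0, 1.5], [0.4, 249, -275, 120, 0, 0, 1.6], [0.4, 249, -275, 120, 0, 0, 1.6], [0.4, 249, -275, 120, 0, 0, 1.6], [0.4, 249, -275, 120, 0, 0, 1.6]]]' --grip_force 15

```text
clock: 1.5
eef_pos: [0.3877, -0.2677, 0.1297]
orientation: [0.829, -0.559, -0.0, -0.0]
wrist_force: [-0.2, -0.5, -0.2]
finger_gap: 0.402
finger_force: 0.0
```

Run:
```python
from h import *
delta([.3880,-.2665,.0775],Rt(-158))
t=snap("top","k1");s=snap("side")
A=t["img"][270:350,340:450,::-1];B=s["img"][170:270,370:460,::-1]
cv2.imwrite("pics/k.png",np.hstack([cv2.resize(A,(550,400),interpolation=2),cv2.resize(B,(250,400))[:, :]]))
print(proj(s,[.388,-.2665,.0735]))
```

```text
shift [-1.  -0.7 52.2] rv [-0.  0. -0.] cur [ 0.3877 -0.2677  0.1297] clk 1.5
[412.48359909 216.96532028]
```

View pics/k.png

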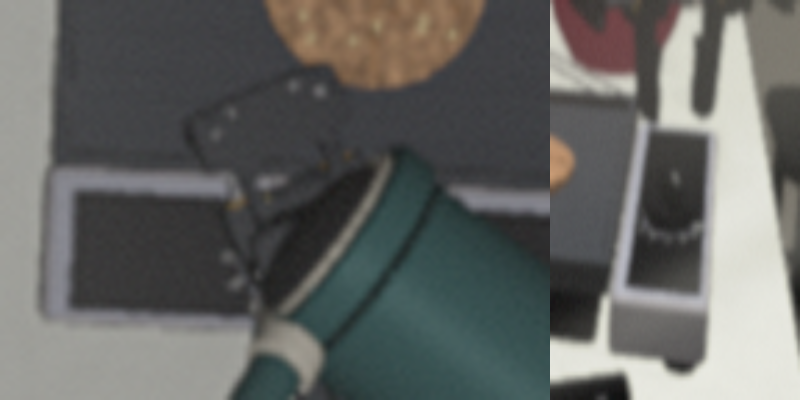

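The fingers straddle the knob (side crop, knob at about (675,180)). I'll descend, close and turn anticlockwise, which is negative about tool z.

Emit:
apply_moves --series '[[[0.4, -1, -1, 25, 0, 0, 0], [0.4, -1, -1, 42, 0, 0, 0], [0.4, -1, -1, 52, 0, 0, 0], [0.4, -1, -1, 52, 0, 0, 0], [0, -1, -1, 52, 0, 0, 0], [0, -1, -1, 52, 0, 0, 0], [0, -1, -1, 52, 0, 0, 0], [0, -1, -1, 52, 0, 0, 0], [0, -1, -1, 52, 0, 0, -0.15]]]' --grip_force 20

```text
clock: 2.5
eef_pos: [0.3882, -0.2675, 0.0787]
orientation: [0.869, -0.495, 0.001, 0.001]
wrist_force: [-2.4, -2.9, 1.1]
finger_gap: 0.132
finger_force: 19.7
```

Emit:
apply_moves --series '[[[0, 0, 0, 0, 0, 0, -0.14], [0, 0, 0, 0, 0, 0, -0.28], [0, 0, 0, 0, 0, 0, -0.42], [0, 0, 0, 0, 0, 0, -0.56], [0, 0, 0, 0, 0, 0, -0.7], [0, 0, 0, 0, 0, 0, -0.82], [0, 0, 0, 0, 0, 0, -0.92], [0, 0, 0, 0, 0, 0, -1.0], [0, 0, 0, 0, 0, 0, -1.04]]]'

```text
clock: 3.4
eef_pos: [0.3883, -0.2674, 0.0787]
orientation: [1.0, 0.001, 0.0, 0.001]
wrist_force: [-2.1, -3.2, 2.1]
finger_gap: 0.141
finger_force: 20.2
```

Run:
```python
from h import *
s=bot.get_state();q=R.from_quat(s["orientation"]).as_matrix()
print(np.degrees(np.arctan2(q[1,1],q[0,1])),s["wrist_torque"],s["wrist_force"],s["joints"])
```

```text
-89.87136081555849 [-0.32589422  0.51050365 -0.32316761] [-2.14071774 -3.18925769  2.09076518] [-6.54920613e-01  5.71897219e-02  2.18877114e+00 -1.68804660e-03
  8.94213263e-01  9.14686239e-01]
```

Emit:
apply_moves --series '[[[0.35, 0, 0, 0, 0, 0, 0], [0.35, 0, 0, 0, 0, 0, 0], [0.35, 0, 0, 0, 0, 0, 0], [0.4, 0, 0, -30, 0, 0, 0], [0.4, 0, 0, -60, 0, 0, 0], [0.5, 20, -40, -70, 0, 0, 0.05], [0.5, 38, -86, -70, 0, 0, 0.1], [0.5, 56, -132, -70, 0, 0, 0.15], [0.5, 74, -180, -70, 0, 0, 0.2], [0.5, 92, -226, -65, 0, 0, 0.23], [0.5, 103, -265, -60, 0, 0, 0.23], [0.5, 103, -275, -50, 0, 0, 0.23], [0.5, 103, -275, -50, 0, 0, 0.23], [0.5, 103, -275, -50, 0, 0, 0.23]]]'

```text
clock: 4.8
eef_pos: [0.4905, 0.008, 0.1271]
orientation: [0.993, -0.115, -0.001, 0.0]
wrist_force: [0.1, 0.5, -0.4]
finger_gap: 0.498
finger_force: 0.0
```

Run:
```python
from h import *
delta([.491,.0078,.047],Rt(-103))
t=snap("top");s=snap("side")
A=t["img"][295:340,370:430,::-1];B=s["img"][230:320,260:420,::-1]
cv2.imwrite("pics/k2.png",np.hstack([cv2.resize(A,(400,300),interpolation=2),cv2.resize(B,(400,300),interpolation=2)]))
```

```text
shift [ 0.7  0.  80.1] rv [ 0.001  0.002 -0.003] cur [0.4905 0.008  0.1271] clk 4.8
```

View pics/k2.png

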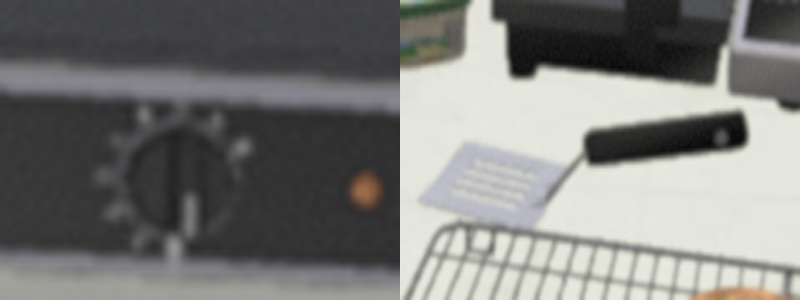

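The knob pointer is at the off mark (about (190,215) against the mark at (175,245) in the crop), and the stop torque was felt. The turner handle is clear to grasp.

Emit:
apply_moves --series '[[[0.5, 1, 0, 40, 0, 0, 0], [0.5, 1, 0, 70, 0, 0, 0], [0.5, 1, 0, 80, 0, 0, 0], [0.5, 1, 0, 80, 0, 0, 0], [0, 1, 0, 80, 0, 0, 0], [0, 1, 0, 80, 0, 0, 0], [0, 1, 0, 80, 0, 0, 0], [0, 1, 0, 80, 0, 0, 0], [0, 1, 0, 80, 0, 0, 0]]]' --grip_force 60

```text
clock: 5.8
eef_pos: [0.4932, 0.0084, 0.0486]
orientation: [0.993, -0.115, 0.001, -0.0]
wrist_force: [0.2, 0.1, 1.8]
finger_gap: 0.199
finger_force: 60.0
```

```bash
cat >> h.py <<'E'
def tri(t,a,s,b):
    o1,d1=ray(t,a);o2,d2=ray(s,b)
    k=np.linalg.lstsq(np.c_[d1,-d2],o2-o1,rcond=None)[0]
    p,q=o1+d1*k[0],o2+d2*k[1];return ((p+q)/2).round(3),np.linalg.norm(p-q).round(3)
G0=np.array([.5342,-.3155,.06]);GR=R.from_euler("z",-3.2,degrees=True)
NOSE=np.array([.178,0,-.0486])   # nose in TCP-based turner axes
def tcp(nose,yaw,pitch):
    """tool pose for a nose position (world), turner x yaw deg, nose-down pitch deg"""
    T=R.from_euler("zy",[yaw,0],degrees=True)*R.from_euler("y",pitch,degrees=True)
    return nose-T.apply(NOSE),Rt(yaw-90,-pitch)
def g(x,y,z): return G0+GR.apply([x/1e3,y/1e3,z/1e3])
E
python3 - <<'E'
from h import *
t=snap("top");s=snap("side","s3")
print("bowl",tri(t,(524,185),s,(303,160)),"pan",tri(t,(567,225),s,(342,177)))
o=(t["img"][230:300,380:450]); 
p,r=tcp(g(-6,-65,25),86.8,8);print(p);delta(p,r)
E
```

```text
bowl (array([ 0.711, -0.569,  0.129]), np.float64(0.006)) pan (array([ 0.616, -0.71 ,  0.043]), np.float64(0.02))
[ 0.51511899 -0.54930333  0.15789984]
shift [ 148.9  537.9 -109.4] rv [-0.121 -0.104 -1.742] cur [0.4931 0.0084 0.0484] clk 5.9
```

Emit:
apply_moves --series '[[[0, 0, 0, -30, 0, 0, 0], [0, 0, 0, -75, 0, 0, 0], [0, 0, 0, -120, 0, 0, 0], [0, 0, 10, -150, 0, 0, 0], [0, 10, 40, -160, -0.01, -0.01, -0.13], [0, 22, 83, -160, -0.02, -0.02, -0.27], [0, 34, 126, -160, -0.03, -0.02, -0.4], [0, 46, 169, -160, -0.04, -0.03, -0.54], [0, 58, 212, -160, -0.05, -0.04, -0.67], [0, 70, 255, -160, -0.06, -0.05, -0.81], [0, 82, 298, -160, -0.07, -0.05, -0.94], [0, 94, 341, -160, -0.08, -0.06, -1.08], [0, 106, 384, -160, -0.09, -0.07, -1.22], [0, 118, 427, -160, -0.1, -0.08, -1.35], [0, 130, 470, -155, -0.11, -0.09, -1.49], [0, 142, 513, -145, -0.12, -0.1, -1.62], [0, 149, 535, -130, -0.121, -0.104, -1.74], [0, 149, 538, -115, -0.121, -0.104, -1.742], [0, 149, 538, -110, -0.121, -0.104, -1.742], [0, 149, 538, -110, -0.121, -0.104, -1.742]]]'

```text
clock: 7.9
eef_pos: [0.5137, -0.5471, 0.1549]
orientation: [0.725, 0.685, -0.051, 0.045]
wrist_force: [0.6, 1.1, -1.9]
finger_gap: 0.197
finger_force: 60.0
```

Run:
```python
from h import *
t=snap("top");s=snap("side")
p,r=tcp(g(-6,-65,3),86.8,8);delta(p,r)
n=g(-6,-65,25);print("nose exp top",proj(t,n)-[330,180],"side",proj(s,n)-[290,130])
A=t["img"][180:340,330:570,::-1];B=s["img"][130:290,290:450,::-1]
cv2.imwrite("pics/n1.png",np.hstack([cv2.resize(A,(480,320),interpolation=2),cv2.resize(B,(320,320),interpolation=2)]))
```

```text
shift [ 1.7  0.2 21.9] rv [-0.002 -0.     0.   ] cur [ 0.5151 -0.548   0.1578] clk 8.0
nose exp top [113.53251051  85.55562142] side [68.9923297  65.60945049]
```

View pics/n1.png

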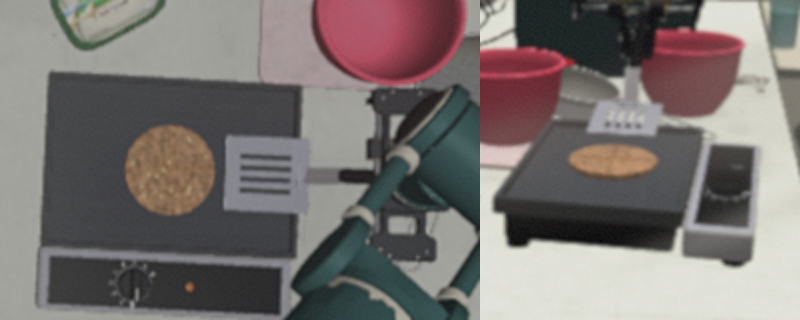

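Emit:
apply_moves --series '[[[0, 2, 0, 8, 0, 0, 0], [0, 2, 0, 16, 0, 0, 0], [0, 2, 0, 21, 0, 0, 0], [0, 2, 0, 22, 0, 0, 0], [0, 2, 0, 22, 0, 0, 0], [0, 2, 0, 22, 0, 0, 0]]]'

```text
clock: 8.6
eef_pos: [0.5146, -0.5507, 0.1358]
orientation: [0.725, 0.685, -0.051, 0.048]
wrist_force: [-0.7, -0.5, -2.1]
finger_gap: 0.195
finger_force: 60.0
```

Emit:
apply_moves --series '[[[0, 0, 0, 0.8, 0, 0, 0], [0, 0, 0, 1.6, 0, 0, 0], [0, 0, 0, 1.6, 0, 0, 0]]]'

```text
clock: 8.9
eef_pos: [0.5146, -0.5509, 0.1343]
orientation: [0.725, 0.685, -0.051, 0.048]
wrist_force: [0.1, 0.0, -0.5]
finger_gap: 0.195
finger_force: 60.0
```

Emit:
apply_moves --series '[[[0, 0, 0, 0.8, 0, 0, 0], [0, 0, 0, 0.8, 0, 0, 0]]]'

```text
clock: 9.1
eef_pos: [0.5146, -0.551, 0.1335]
orientation: [0.725, 0.685, -0.051, 0.048]
wrist_force: [0.1, 0.4, 0.7]
finger_gap: 0.2
finger_force: 60.0
```

Emit:
apply_moves --series '[[[0, 0, 0, -0.6, 0, 0, 0], [0, 5, 0, -1.3, 0, 0, 0], [0, 11, 0, -2.1, 0, 0, 0], [0, 17, 0, -3.0, 0, 0, 0], [0, 23, 0, -3.8, 0, 0, 0], [0, 29, 0, -4.7, 0, 0, 0], [0, 35, 0, -5.5, 0, 0, 0], [0, 41, 0, -6.4, 0, 0, 0], [0, 47, 0, -7.2, 0, 0, 0], [0, 53, 0, -8.0, 0, 0, 0], [0, 59, 0, -8.9, 0, 0, 0], [0, 65, 0, -9.7, 0, 0, 0], [0, 71, 0, -10.6, 0, 0, 0], [0, 77, 0, -11.4, 0, 0, 0], [0, 83, 0, -12.3, 0, 0, 0], [0, 89, 0, -13.1, 0, 0, 0], [0, 94, 0, -13.8, 0, 0, 0], [0, 98, 0, -14.4, 0, 0, 0], [0, 98, 0, -14.4, 0, 0, 0]]]'

```text
clock: 11.0
eef_pos: [0.5201, -0.4512, 0.1337]
orientation: [0.725, 0.686, -0.051, 0.047]
wrist_force: [0.8, -0.2, -1.5]
finger_gap: 0.197
finger_force: 60.0
```

Run:
```python
from h import *
t=snap("top");s=snap("side")
st=bot.get_state();print(st["eef_pos"],st["wrist_force"])
br=cv2.inRange(cv2.cvtColor(t["img"],cv2.COLOR_RGB2HSV),(3,70,60),(22,255,255));k=np.zeros_like(br);k[220:310,340:480]=br[220:310,340:480]
c=max(cv2.findContours(k,0,1)[0],key=cv2.contourArea);M=cv2.moments(c);w=onplane(t,(M['m10']/M['m00'],M['m01']/M['m00']),.072)
print("oat in griddle",GR.inv().apply(w-G0)*1000)
A=t["img"][180:340,330:570,::-1];B=s["img"][130:290,290:450,::-1]
cv2.imwrite("pics/n2.png",np.hstack([cv2.resize(A,(480,320),interpolation=2),cv2.resize(B,(320,320),interpolation=2)]))
```

```text
[ 0.52002302 -0.45164998  0.13367787] [ 0.07545407 -0.21920578 -0.63664515]
oat in griddle [-7.56395784 87.57202828 12.        ]
```

View pics/n2.png

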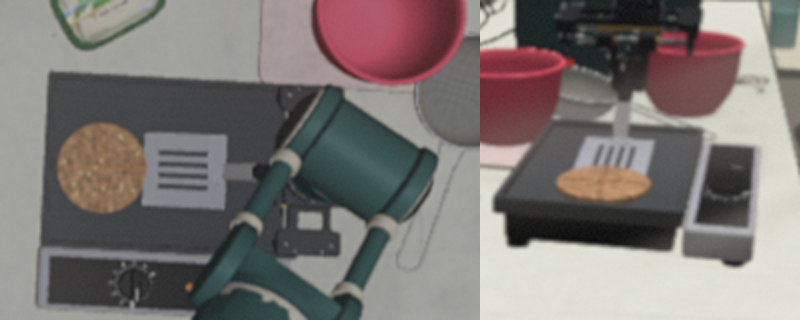

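The blade front is against the oatcake (oatcake at (102,167), blade centre at about (185,170)). Next I'll push it under against the left rim.

Emit:
apply_moves --series '[[[0, 5, 0, -0.7, 0, 0, 0], [0, 10, 0, -1.4, 0, 0, 0], [0, 15, 0, -2.1, 0, 0, 0], [0, 20, 0, -2.8, 0, 0, 0], [0, 25, 0, -3.5, 0, 0, 0], [0, 30, 0, -4.2, 0, 0, 0], [0, 35, 0, -4.9, 0, 0, 0], [0, 40, 0, -5.6, 0, 0, 0]]]'

```text
clock: 11.9
eef_pos: [0.5223, -0.4112, 0.1338]
orientation: [0.725, 0.685, -0.051, 0.047]
wrist_force: [0.3, -0.1, -0.5]
finger_gap: 0.202
finger_force: 60.0
```

```bash
cat >> h.py <<'E'
def look(f,view=True):
    t=snap("top");s=snap("side");st=bot.get_state();print(st["eef_pos"].round(4),st["wrist_force"].round(2),st["wrist_torque"].round(2))
    br=cv2.inRange(cv2.cvtColor(t["img"],cv2.COLOR_RGB2HSV),(3,70,60),(22,255,255));k=np.zeros_like(br);k[220:310,340:480]=br[220:310,340:480]
    c=max(cv2.findContours(k,0,1)[0],key=cv2.contourArea);M=cv2.moments(c);u=(M['m10']/M['m00'],M['m01']/M['m00']);w=onplane(t,u,.074)
    print("oat in griddle",GR.inv().apply(w-G0)*1000,w,"area",M['m00'])
    A=t["img"][180:340,330:570,::-1];B=s["img"][130:290,290:450,::-1]
    cv2.imwrite(f"pics/{f}.png",np.hstack([cv2.resize(A,(480,320),interpolation=2),cv2.resize(B,(320,320),interpolation=2)]))
E
python3 -c "
from h import *;look('n3')"
```

```text
[ 0.5223 -0.4106  0.1336] [-0.53 -0.09  0.22] [ 0.15 -0.12 -0.01]
oat in griddle [-6.41663151 95.24759583 14.        ] [ 0.53311024 -0.22004273  0.074     ] area 1505.5
```

Emit:
apply_moves --series '[[[0, 5, 0, -0.7, 0, 0, 0], [0, 10, 0, -1.4, 0, 0, 0], [0, 15, 0, -2.1, 0, 0, 0], [0, 20, 0, -2.8, 0, 0, 0], [0, 25, 0, -3.5, 0, 0, 0], [0, 30, 0, -4.2, 0, 0, 0], [0, 35, 0, -4.9, 0, 0, 0], [0, 40, 0, -5.6, 0, 0, 0], [0, 45, 0, -6.3, 0, 0, 0], [0, 50, 0, -7.0, 0, 0, 0], [0, 54, 0, -7.6, 0, 0, 0], [0, 56, 0, -7.8, 0, 0, 0]]]'

```text
clock: 13.2
eef_pos: [0.5256, -0.3548, 0.1338]
orientation: [0.725, 0.686, -0.051, 0.048]
wrist_force: [0.3, -1.1, 0.1]
finger_gap: 0.192
finger_force: 60.0
```

```bash
python3 -c "
from h import *;look('n4');s=bot.get_state();print(R.from_quat(s['orientation']).as_matrix().round(3))"
```

```text
[ 0.5255 -0.3547  0.1336] [ 0.26 -0.43 -1.11] [ 0.07 -0.14 -0.02]
oat in griddle [-2.75781795 95.57143026 14.        ] [ 0.53678142 -0.21992364  0.074     ] area 1502.0
[[ 0.055  0.998 -0.009]
 [ 0.989 -0.056 -0.139]
 [-0.139 -0.002 -0.99 ]]
```

View pics/n4.png

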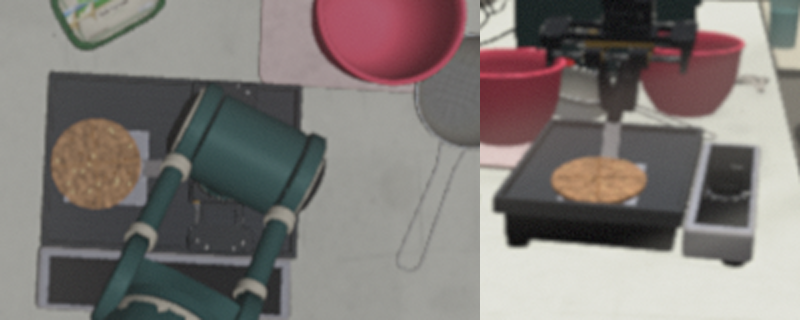

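Blade is fully under the oatcake (oatcake at (97,163), blade rear edge just visible at (148,160)). Next step is to level it and lift.

```bash
cat >> h.py <<'E'
def rows(keys,yaw0,pitch0):
    """keys: (d world nose, yaw, pitch); prints rows relative to now"""
    s=bot.get_state();p0=s["eef_pos"];q=R.from_quat(s["orientation"])
    T0=R.from_euler("z",yaw0,degrees=True)*R.from_euler("y",pitch0,degrees=True);n0=p0+T0.apply(NOSE);print("nose",n0.round(4))
    for d,y,pi in keys:
        p,r=tcp(n0+np.array(d)/1000,y,pi);b,_r0=tcp(n0,yaw0,pitch0)
        print([0]+list((q.inv().apply(p-p0)*1000).round(1))+list((_r0.inv()*r).as_rotvec().round(3)))
E
python3 -c "
from h import *
rows([((0,0,2),86.8,6),((0,-1,4),86.8,3),((0,-1,6),86.8,0),((0,-3,10),86.8,-2),((0,-6,50),86.8,-2),((0,-6,90),86.8,-2)],86.8,8)"
```

```text
nose [ 0.535  -0.1855  0.0607]
[0, np.float64(-1.9), np.float64(0.0), np.float64(4.3), np.float64(0.0), np.float64(0.035), np.float64(0.0)]
[0, np.float64(-5.1), np.float64(0.1), np.float64(11.9), np.float64(0.0), np.float64(0.087), np.float64(0.0)]
[0, np.float64(-6.9), np.float64(0.1), np.float64(19.4), np.float64(0.0), np.float64(0.14), np.float64(0.0)]
[0, np.float64(-10.1), np.float64(0.2), np.float64(22.2), np.float64(0.0), np.float64(0.175), np.float64(0.0)]
[0, np.float64(-18.6), np.float64(0.3), np.float64(-17.0), np.float64(0.0), np.float64(0.175), np.float64(0.0)]
[0, np.float64(-24.2), np.float64(0.2), np.float64(-56.6), np.float64(0.0), np.float64(0.175), np.float64(0.0)]
```

Emit:
apply_moves --series '[[[0, -1, 0, 2.1, 0, 0.018, 0], [0, -2, 0, 4.3, 0, 0.035, 0], [0, -3, 0, 7, 0, 0.053, 0], [0, -4, 0, 9.5, 0, 0.07, 0], [0, -5, 0, 12, 0, 0.087, 0], [0, -5.5, 0, 14.5, 0, 0.105, 0], [0, -6.2, 0, 17, 0, 0.122, 0], [0, -7, 0, 19.4, 0, 0.14, 0], [0, -8.5, 0, 21, 0, 0.158, 0], [0, -10, 0, 22, 0, 0.175, 0], [0, -11, 0, 19, 0, 0.175, 0], [0, -12, 0, 13, 0, 0.175, 0], [0, -14, 0, 5, 0, 0.175, 0], [0, -16, 0, -5, 0, 0.175, 0], [0, -18, 0, -15, 0, 0.175, 0], [0, -20, 0, -25, 0, 0.175, 0], [0, -21.5, 0, -35, 0, 0.175, 0], [0, -22.5, 0, -43, 0, 0.175, 0], [0, -23, 0, -48, 0, 0.175, 0], [0, -23, 0, -50, 0, 0.175, 0]]]'

```text
clock: 15.3
eef_pos: [0.5249, -0.3711, 0.1873]
orientation: [0.727, 0.687, 0.012, -0.012]
wrist_force: [0.8, 0.2, -3.1]
finger_gap: 0.201
finger_force: 60.0
```

```bash
python3 -c "
from h import *;look('n5')
a=cv2.imread('pics/n5.png');s=snap('side')['img'][90:290,240:480,::-1];cv2.imwrite('pics/n5.png',np.hstack([a[:,:260],cv2.resize(s,(384,320),interpolation=2)]))"
```

```text
[ 0.5247 -0.3709  0.1866] [ 0.02  0.93 -4.19] [-0.45 -0.02  0.01]
oat in griddle [ 0.95875467 76.99103398 14.        ] [ 0.53945502 -0.23868253  0.074     ] area 1689.0
```

View pics/n5.png

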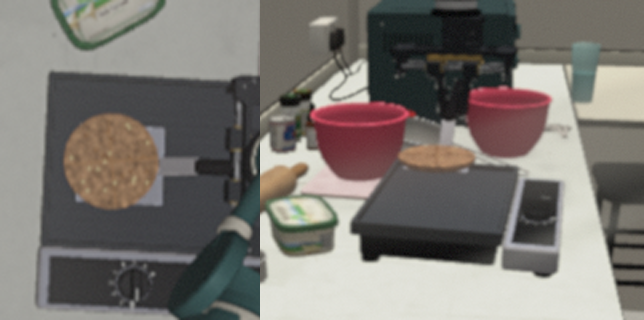

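```bash
python3 -c "
from h import *
t=snap('top');br=cv2.inRange(cv2.cvtColor(t['img'],cv2.COLOR_RGB2HSV),(3,70,60),(22,255,255));k=np.zeros_like(br);k[220:310,340:480]=br[220:310,340:480]
c=max(cv2.findContours(k,0,1)[0],key=cv2.contourArea);M=cv2.moments(c);u=(M['m10']/M['m00'],M['m01']/M['m00']);w=onplane(t,u,.15);print(w)
s=bot.get_state();T=R.from_euler('z',86.8,degrees=True)*R.from_euler('y',-2,degrees=True);n=s['eef_pos']+T.apply(NOSE);print('oat rel nose',T.inv().apply(w-n))
d=(np.array([.564,.169])-w[:2])*1000;print(d)
rows([((d[0],d[1],0),86.8,-2),((d[0],d[1],-85),86.8,-2)],86.8,-2)"
```

```text
[ 0.53593442 -0.22864585  0.15      ]
oat rel nose [-0.03685887 -0.00359586  0.00783199]
[ 28.06557761 397.6458501 ]
nose [ 0.5344 -0.1914  0.1435]
[0, np.float64(398.3), np.float64(5.8), np.float64(14.1), np.float64(0.0), np.float64(0.0), np.float64(0.0)]
[0, np.float64(395.3), np.float64(6.0), np.float64(99.1), np.float64(0.0), np.float64(0.0), np.float64(0.0)]
```

The oatcake rides on the blade, clear of the griddle (oatcake at (112,160) in the top crop and (437,157) in the side crop). Carrying it smoothly to the rack.

Emit:
apply_moves --series '[[[0, 5, 0, 0.2, 0, 0, 0], [0, 13, 0.2, 0.5, 0, 0, 0], [0, 24, 0.4, 0.8, 0, 0, 0], [0, 38, 0.6, 1.3, 0, 0, 0], [0, 56, 0.8, 2, 0, 0, 0], [0, 78, 1.2, 2.8, 0, 0, 0], [0, 104, 1.6, 3.7, 0, 0, 0], [0, 132, 2, 4.7, 0, 0, 0], [0, 161, 2.4, 5.7, 0, 0, 0], [0, 190, 2.8, 6.7, 0, 0, 0], [0, 219, 3.2, 7.8, 0, 0, 0], [0, 248, 3.6, 8.8, 0, 0, 0], [0, 277, 4, 9.8, 0, 0, 0], [0, 304, 4.5, 10.8, 0, 0, 0], [0, 328, 4.8, 11.6, 0, 0, 0], [0, 349, 5.1, 12.4, 0, 0, 0], [0, 366, 5.4, 13, 0, 0, 0], [0, 380, 5.6, 13.5, 0, 0, 0], [0, 390, 5.8, 13.8, 0, 0, 0], [0, 398, 6, 14.1, 0, 0, 0]]]'

```text
clock: 17.5
eef_pos: [0.5527, 0.0274, 0.1863]
orientation: [0.726, 0.687, 0.012, -0.013]
wrist_force: [-0.2, -0.3, -3.8]
finger_gap: 0.192
finger_force: 60.0
```

```bash
cat >> h.py <<'E'
def oats(z,box=(160,200,290,345)):
    t=snap("top");br=cv2.inRange(cv2.cvtColor(t['img'],cv2.COLOR_RGB2HSV),(3,70,60),(22,255,255));k=np.zeros_like(br);x0,y0,x1,y1=box;k[y0:y1,x0:x1]=br[y0:y1,x0:x1]
    for c in cv2.findContours(k,0,1)[0]:
        M=cv2.moments(c)
        if M['m00']>300: print("oat",onplane(t,(M['m10']/M['m00'],M['m01']/M['m00']),z).round(4),M['m00'])
    return t
E
python3 -c "
from h import *
oats(.155);s=bot.get_state();print(s['wrist_force'],s['wrist_torque'])
rows([((0,0,-80),86.8,-2),((0,0,-100),86.8,2),((0,0,-115),86.8,5),((0,0,-122),86.8,9)],86.8,-2)"
```

```text
oat [0.4229 0.1688 0.155 ] 702.0
oat [0.5625 0.1772 0.155 ] 1300.0
[ 0.09420664 -0.18456328 -2.02822608] [-0.25556531 -0.10635594  0.01603258]
nose [0.5629 0.2074 0.1439]
[0, np.float64(-2.9), np.float64(0.1), np.float64(79.9), np.float64(0.0), np.float64(0.0), np.float64(0.0)]
[0, np.float64(0.3), np.float64(0.2), np.float64(87.6), np.float64(-0.0), np.float64(-0.07), np.float64(0.0)]
[0, np.float64(3.2), np.float64(0.2), np.float64(93.6), np.float64(-0.0), np.float64(-0.122), np.float64(-0.0)]
[0, np.float64(8.2), np.float64(0.2), np.float64(88.9), np.float64(-0.0), np.float64(-0.192), np.float64(-0.0)]
```

Emit:
apply_moves --series '[[[0, -0.2, 0, 4, 0, 0, 0], [0, -0.5, 0, 12, 0, 0, 0], [0, -1, 0, 22, 0, 0, 0], [0, -1.3, 0, 33, 0, 0, 0], [0, -1.7, 0, 44, 0, 0, 0], [0, -2, 0, 55, 0, 0, 0], [0, -2.4, 0, 65, 0, 0, 0], [0, -2.7, 0, 73, 0, 0, 0], [0, -2.9, 0, 80, 0, 0, 0], [0, -2, 0, 82, 0, -0.02, 0], [0, -1, 0, 84, 0, -0.04, 0], [0, 0.3, 0, 87.6, 0, -0.07, 0], [0, 1.5, 0, 90, 0, -0.095, 0], [0, 3, 0, 92, 0, -0.122, 0], [0, 3, 0, 92, 0, -0.122, 0]]]'

```text
clock: 19.05
eef_pos: [0.5534, 0.0337, 0.0946]
orientation: [0.725, 0.687, -0.032, 0.03]
wrist_force: [-0.4, 0.5, -2.7]
finger_gap: 0.195
finger_force: 60.0
```

```bash
python3 -c "
from h import *
oats(.045);s=bot.get_state();print(s['eef_pos'],s['wrist_force'],s['wrist_torque'])
rows([((0,0,-5),86.8,8),((0,0,-9),86.8,10),((0,0,-11),86.8,12),((0,0,-13),86.8,12)],86.8,5)"
```

```text
oat [0.4388 0.1467 0.045 ] 306.0
[0.55343162 0.03341785 0.09471081] [-0.13442367 -0.15134906 -3.614266  ] [-0.33297337 -0.01718676 -0.03037712]
nose [0.5631 0.2062 0.0308]
[0, np.float64(3.2), np.float64(0.0), np.float64(-4.3), np.float64(0.0), np.float64(-0.052), np.float64(0.0)]
[0, np.float64(5.7), np.float64(0.0), np.float64(-6.4), np.float64(-0.0), np.float64(-0.087), np.float64(0.0)]
[0, np.float64(8.2), np.float64(0.0), np.float64(-10.4), np.float64(0.0), np.float64(-0.122), np.float64(0.0)]
[0, np.float64(8.4), np.float64(0.0), np.float64(-8.4), np.float64(0.0), np.float64(-0.122), np.float64(0.0)]
```

Emit:
apply_moves --series '[[[0, 1, 0, -1.3, 0, -0.017, 0], [0, 2, 0, -2.8, 0, -0.034, 0], [0, 3.2, 0, -4.3, 0, -0.052, 0], [0, 4.5, 0, -5.3, 0, -0.07, 0], [0, 5.7, 0, -6.4, 0, -0.087, 0], [0, 7, 0, -8.4, 0, -0.105, 0], [0, 8.2, 0, -10, 0, -0.122, 0], [0, 8.2, 0, -9, 0, -0.122, 0], [0, 8.2, 0, -9, 0, -0.122, 0]]]'

```text
clock: 20.0
eef_pos: [0.554, 0.0419, 0.1029]
orientation: [0.723, 0.683, -0.076, 0.071]
wrist_force: [0.3, -0.5, -0.4]
finger_gap: 0.198
finger_force: 60.0
```

Emit:
apply_moves --series '[[[0, 0.1, 0, 0.8, 0, 0, 0], [0, 0.1, 0, 0.8, 0, 0, 0]]]'

```text
clock: 20.2
eef_pos: [0.5539, 0.0414, 0.1019]
orientation: [0.723, 0.683, -0.076, 0.071]
wrist_force: [-0.2, -0.4, 0.3]
finger_gap: 0.201
finger_force: 60.0
```

```bash
python3 -c "
from h import *
s=snap('side');cv2.imwrite('pics/r1.png',cv2.resize(s['img'][250:410,220:460,::-1],(780,520),interpolation=2));st=bot.get_state();print(st['eef_pos'],st['wrist_force'],st['wrist_torque'])
print(proj(s,[.5631,.2062,.019])-[220,250])"
```

```text
[0.55387424 0.04142014 0.10197005] [ 0.88457706  0.0389673  -0.40372749] [ 0.24724967 -0.1937484  -0.0221048 ]
[83.58920647 92.94577175]
```

View pics/r1.png

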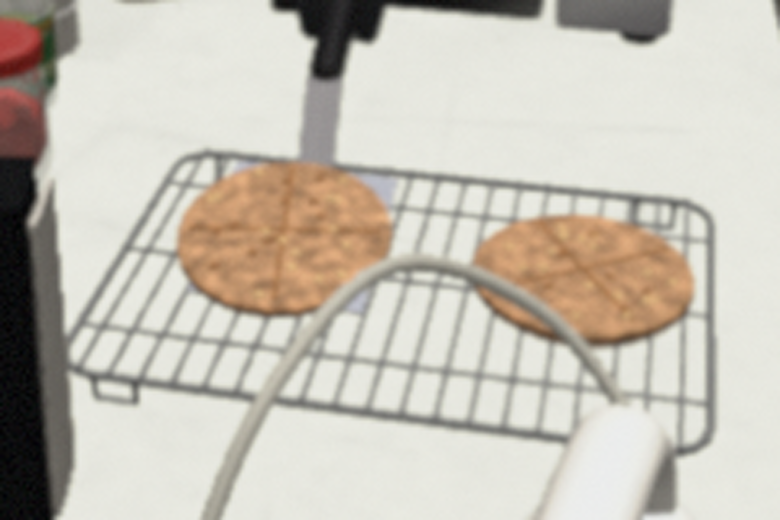

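```bash
python3 -c "
from h import *
s=snap('side')
for u in((285,238),(583,278)):
  w=onplane(s,(220+u[0]/3.25,250+u[1]/3.25),.037 if u[0]<400 else .03);print(w)
rows([((0,0,0),86.8,12),((0,-100,0),86.8,12)],86.8,12)"
```

```text
[0.56167656 0.17536754 0.037     ]
[0.41209186 0.17894138 0.03      ]
nose [0.563  0.2052 0.0174]
[0, np.float64(-0.0), np.float64(0.0), np.float64(0.0), np.float64(0.0), np.float64(0.0), np.float64(0.0)]
[0, np.float64(-97.7), np.float64(5.6), np.float64(20.7), np.float64(0.0), np.float64(0.0), np.float64(0.0)]
```

Both oatcakes are well apart, with the new one at (285,238) over the free half and the nose on the wires. Withdrawing the blade.

Emit:
apply_moves --series '[[[0, -3, 0, 0.4, 0, 0, 0], [0, -7, 0, 1.2, 0, 0, 0], [0, -12, 0, 2.3, 0, 0, 0], [0, -17, 0, 3.4, 0, 0, 0], [0, -22, 0, 4.4, 0, 0, 0], [0, -27, 0, 5.5, 0, 0, 0], [0, -30, 0, 6.1, 0, 0, 0]]]'

```text
clock: 21.0
eef_pos: [0.5518, 0.0102, 0.1021]
orientation: [0.723, 0.683, -0.076, 0.071]
wrist_force: [-0.5, 1.0, -0.4]
finger_gap: 0.2
finger_force: 60.0
```

```bash
cat >> h.py <<'E'
def soats():
    s=snap('side');m=cv2.inRange(cv2.cvtColor(s['img'],cv2.COLOR_RGB2HSV),(3,80,60),(20,255,255));k=np.zeros_like(m);k[295:360,265:440]=m[295:360,265:440]
    for c in cv2.findContours(cv2.morphologyEx(k,cv2.MORPH_CLOSE,np.ones((9,9))),0,1)[0]:
        x,y,w,h=cv2.boundingRect(c)
        if w>25: print("soat",(x,y,w,h),onplane(s,(x+w/2,y+h/2),.03).round(4))
    return s
E
python3 -c "
from h import *
soats();s=bot.get_state();print(s['eef_pos'],s['wrist_force'],s['wrist_torque'])"
```

```text
soat (366, 316, 67, 40) [0.4119 0.1803 0.03  ]
soat (275, 303, 65, 44) [0.5631 0.1698 0.03  ]
[0.55181414 0.00993779 0.10212421] [-0.09785333 -1.66924393 -0.1398596 ] [ 0.18648471 -0.1047277   0.01457361]
```

Emit:
apply_moves --series '[[[0, -5, 0, 1, 0, 0, 0], [0, -11, 0, 2.3, 0, 0, 0], [0, -17, 0, 3.6, 0, 0, 0], [0, -23, 0, 4.9, 0, 0, 0], [0, -29, 0, 6.1, 0, 0, 0], [0, -35, 0, 7.4, 0, 0, 0], [0, -41, 0, 8.7, 0, 0, 0], [0, -47, 0, 9.9, 0, 0, 0], [0, -53, 0, 11.2, 0, 0, 0], [0, -59, 0, 12.5, 0, 0, 0], [0, -65, 0, 13.8, 0, 0, 0], [0, -73, 0, 15.4, 0, 0, 0], [0, -81, 0, 17, 0, 0, 0], [0, -87, 0, 16, 0, 0, 0], [0, -90, 0, 12, 0, 0, 0]]]'

```text
clock: 22.55
eef_pos: [0.546, -0.0805, 0.1086]
orientation: [0.723, 0.683, -0.077, 0.071]
wrist_force: [-0.1, -1.3, -1.8]
finger_gap: 0.193
finger_force: 60.0
```

```bash
python3 -c "
from h import *
oats(.03);soats();s=bot.get_state();print(s['eef_pos'],s['wrist_force'],s['wrist_torque'])
# lay down: turner yaw -13, original pose
p=np.array([.480,.0100,.14]);delta(p,Rt(-103));p[2]=.0486;delta(p,Rt(-103))"
```

```text
oat [0.4145 0.1728 0.03  ] 1289.5
oat [0.5637 0.1686 0.03  ] 1343.5
soat (366, 316, 67, 40) [0.4119 0.1803 0.03  ]
soat (275, 309, 65, 38) [0.5615 0.1788 0.03  ]
[ 0.5470694  -0.08013237  0.10958942] [-0.07702116  0.6109385  -2.20591777] [-0.08273792 -0.09104847  0.02202437]
shift [ 78.  -72.1 -47.6] rv [0.182 0.155 1.734] cur [ 0.5471 -0.0801  0.1096] clk 22.65
shift [ 97.  -72.   41.8] rv [0.182 0.155 1.734] cur [ 0.5471 -0.0801  0.1096] clk 22.65
```

Emit:
apply_moves --series '[[[0, -6, 0, -25, 0, 0, 0], [0, -14, 0, -65, 0, 0, 0], [0, -14, 0, -85, 0.02, 0.02, 0.12], [0, -4, -7, -85, 0.035, 0.03, 0.26], [0, 6, -14, -85, 0.05, 0.043, 0.4], [0, 16, -21, -85, 0.06, 0.055, 0.54], [0, 26, -28, -85, 0.075, 0.065, 0.68], [0, 36, -36, -85, 0.09, 0.075, 0.82], [0, 46, -44, -85, 0.1, 0.085, 0.96], [0, 56, -52, -85, 0.115, 0.1, 1.1], [0, 64, -60, -80, 0.13, 0.11, 1.24], [0, 70, -66, -75, 0.145, 0.125, 1.38], [0, 74, -72, -67, 0.16, 0.135, 1.52], [0, 74, -72, -67, 0.175, 0.15, 1.66], [0, 78, -72, -48, 0.182, 0.155, 1.734], [0, 86, -72, -10, 0.182, 0.155, 1.734], [0, 93, -72, 25, 0.182, 0.155, 1.734], [0, 95, -72, 34, 0.182, 0.155, 1.734], [0, 95, -72, 34, 0.182, 0.155, 1.734]]]'

```text
clock: 24.55
eef_pos: [0.4778, 0.0104, 0.0546]
orientation: [0.994, -0.113, -0.003, -0.0]
wrist_force: [0.6, -0.4, -2.4]
finger_gap: 0.195
finger_force: 60.0
```

```bash
python3 -c "
from h import *
delta([.48,.01,.049],Rt(-103));s=bot.get_state();print(s['wrist_force'],s['wrist_torque'])"
```

```text
shift [ 2.2 -0.1  5.6] rv [0.    0.005 0.001] cur [0.4778 0.0104 0.0546] clk 24.55
[ 0.55012432 -0.4046202  -2.35131583] [0.1003719  0.18341263 0.03552804]
```

Emit:
apply_moves --series '[[[0, 0, 0, 2, 0, 0, 0], [0, 0, 0, 4, 0, 0, 0], [0, 0, 0, 5, 0, 0, 0], [0, 0, 0, 5.6, 0, 0, 0], [0, 0, 0, 5.6, 0, 0, 0]]]'

```text
clock: 25.05
eef_pos: [0.4801, 0.0102, 0.0511]
orientation: [0.994, -0.113, 0.0, -0.001]
wrist_force: [-0.4, 0.2, -1.8]
finger_gap: 0.193
finger_force: 60.0
```

Emit:
apply_moves --series '[[[0, 0, 0, 0.8, 0, 0, 0], [0, 0, 0, 1.5, 0, 0, 0], [0, 0, 0, 1.5, 0, 0, 0], [0, 0, 0, 1.5, 0, 0, 0]]]'

```text
clock: 25.45
eef_pos: [0.48, 0.0102, 0.0492]
orientation: [0.994, -0.113, -0.0, -0.0]
wrist_force: [-0.0, 0.4, 0.2]
finger_gap: 0.195
finger_force: 60.0
```

Contact is felt (+2 N). Release slowly and back off upwards.

Emit:
apply_moves --series '[[[0.3, 0, 0, 0, 0, 0, 0], [0.3, 0, 0, 0, 0, 0, 0], [0.5, 0, 0, 0, 0, 0, 0], [0.5, 0, 0, 0, 0, 0, 0], [0.5, 0, 0, 0, 0, 0, 0], [0.5, 0, 0, -15, 0, 0, 0], [0.5, 0, 0, -50, 0, 0, 0], [0.5, 0, 0, -100, 0, 0, 0], [0.5, 0, 0, -150, 0, 0, 0], [0.5, 0, 150, -160, 0, 0, 0], [0.5, 0, 200, -160, 0, 0, 0], [0.5, 0, 250, -160, 0, 0, 0], [0.5, 0, 250, -160, 0, 0, 0], [0.5, 0, 250, -160, 0, 0, 0]]]'

```text
clock: 26.85
eef_pos: [0.4231, -0.235, 0.2092]
orientation: [0.994, -0.113, 0.0, -0.0]
wrist_force: [1.2, -0.6, 0.2]
finger_gap: 0.502
finger_force: 0.0
```

```bash
python3 -c "
from h import *
t=oats(.03);s=soats()
a=cv2.resize(t['img'][160:345,160:440,::-1],(480,317));b=cv2.resize(s['img'][190:400,200:450,::-1],(320,317))
cv2.imwrite('pics/f.png',np.hstack([a,b]))"
```

```text
oat [0.4137 0.1703 0.03  ] 1369.0
oat [0.5637 0.1686 0.03  ] 1343.5
soat (366, 316, 67, 40) [0.4119 0.1803 0.03  ]
soat (275, 309, 65, 38) [0.5615 0.1788 0.03  ]
```

View pics/f.png

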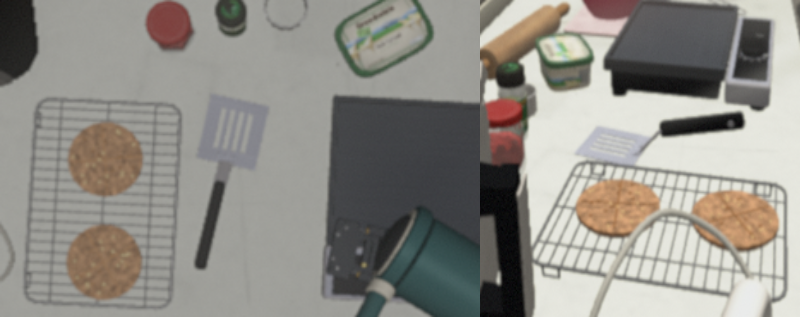

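Both oatcakes lie flat on the rack ((105,158) and (105,260)). The turner stands flat on the worktop with its blade at (232,132), and the arm is clear. Handing in.

```bash
python3 -c "
from bench import bot
print(bot.close_job())"
```

```text
the job is handed in; nothing more can be done
None
```

The job is handed in, though no verdict came back: the knob is at its off stop (stop torque felt), the oatcake lies flat on the rack's free end about 150 mm from the other one, and the turner is back blade-flat on the worktop, released.

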